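One click of heat under the pot

TASK

Switch on the heat under the cooking pot: with a fingertip or the shut fingers, turn the knurled dial on the pot's side of the double hot plate (left dial for the left plate, right dial for the right plate) clockwise by one click, from off to the first setting, by friction, without pinching the dial. Leave the other dial, whose plate is covered by the loose lid, at off, and leave the pot, the lid and everything else standing where they are.

Things in the scene. Friction and masses are not known exactly. Their poses are not given: they have to be found in the camera images.
- hob: double hot plate, a grey metal case 340 mm deep (x) by 500 mm wide (y), deck 60 mm above the counter; origin at the centre of its underside on the counter, +x away from the control strip, +y to its left. Fixed. The control strip with both dials runs along its -x edge, the two round plates (180 mm across, 8 mm above the deck) lie behind it, centres 193 mm from the dial axes and 250 mm apart
- dial_left_top (a point): centre of the left dial's flat top, on its axis (fixed to the hob, does not turn). The dial is a black plastic knurled knob, 68 mm across, 24 mm tall, axis vertical; its flat top, 62 mm across, stands 84 mm above the counter and takes fingertip friction, as does its upright knurled side (from 3 to 21 mm above the strip; its four quarters are dial_left_c0 to _c3)
- dial_right_top (a point): centre of the right dial's flat top, on its axis (fixed to the hob, does not turn). The dial is a black plastic knurled knob, 68 mm across, 24 mm tall, axis vertical; its flat top, 62 mm across, stands 84 mm above the counter and takes fingertip friction, as does its upright knurled side (from 3 to 21 mm above the strip; its four quarters are dial_right_c0 to _c3)
- dial_left (a joint): angle of the left dial (+y side), rad, growing clockwise seen from above. Sprung detents: 0 = off (white pointer towards hob +x, at the bar mark), 0.70 = first setting (one dot), 1.40 = second (two dots). Crests at 0.35 and 1.05: let go past a crest it snaps on, before it it springs back. Peak resistance 0.05 N m: 7 N of press on the top, 20 mm from the axis, turns it without slipping
- dial_right (a joint): angle of the right dial (-y side), rad, growing clockwise seen from above. Sprung detents: 0 = off (white pointer towards hob +x, at the bar mark), 0.70 = first setting (one dot), 1.40 = second (two dots). Crests at 0.35 and 1.05: let go past a crest it snaps on, before it it springs back. Peak resistance 0.05 N m: 7 N of press on the top, 20 mm from the axis, turns it without slipping
- plate_left (a point): centre of the left hot plate's top (hob +y side)
- plate_right (a point): centre of the right hot plate's top (hob -y side)
- pot: open steel cooking pot, 156 mm across, 85 mm tall, two loop handles that reach 108 mm from its axis, 0.9 kg, loose; origin at the centre of its underside. It stands on one of the two plates
- lid: loose round aluminium pot lid, 162 mm across, 43 mm tall with its knob; origin at the centre of its underside. It lies on the other plate
- espresso_cup: white espresso cup, 56 mm across, 50 mm tall, standing on the hob's control strip between the dials; loose; origin at the centre of its underside. Not part of the work
- salt_jar: small glass jar with a steel cap, 44 mm across, 70 mm tall, on the counter on the robot's side of the hob; loose; origin at the centre of its underside. Not part of the work
- milk_jug: steel milk jug with a handle, 84 mm across, 110 mm tall, on the counter left of the hob; loose; origin at the centre of its underside. Not part of the work
- tasting_bowl: white bowl, 110 mm across, 45 mm tall, on the counter left of the hob; loose; origin at the centre of its underside. Not part of the work
- soap_bottle: clear bottle, 66 mm across, 160 mm tall, on the counter right of the hob; loose; origin at the centre of its underside. Not part of the work
- cup_stack: stack of paper cups, 78 mm across, 142 mm tall, on the counter right of the hob; loose; origin at the centre of its underside. Not part of the work

How it is judged:
At the end, for the whole second after the job is handed in: The dial of the plate under the pot rests in its first detent (0.70 rad clockwise of off, within 0.15), the other dial rests at off (within 0.15 rad), neither turns, and pot and lid are within 20 mm of where they started (((y of pot in the frame of hob above 0 m and value of joint dial_left between 0.548 and 0.848 rad and value of joint dial_right between -0.15 and 0.15 rad) or (not (y of pot in the frame of hob above 0 m) and value of joint dial_right between 0.548 and 0.848 rad and value of joint dial_left between -0.15 and 0.15 rad)) and velocity of joint dial_left between -0.1 and 0.1 rad/s and velocity of joint dial_right between -0.1 and 0.1 rad/s and distance of each of pot, lid from where it was at the start of the episode below 0.02 m); the robot touches nothing.
It fails at once if the dial of the lid-covered plate is turned a click ((y of pot in the frame of hob above 0 m and value of joint dial_right above 0.35 rad) or (not (y of pot in the frame of hob above 0 m) and value of joint dial_left above 0.35 rad)).
It fails at once if a dial is pinched (fingers on both sides of it) ((contact force between the fingers and dial_left_c0 above 0.3 N and contact force between the fingers and dial_left_c2 above 0.3 N) or (contact force between the fingers and dial_left_c1 above 0.3 N and contact force between the fingers and dial_left_c3 above 0.3 N) or (contact force between the fingers and dial_right_c0 above 0.3 N and contact force between the fingers and dial_right_c2 above 0.3 N) or (contact force between the fingers and dial_right_c1 above 0.3 N and contact force between the fingers and dial_right_c3 above 0.3 N)).
It fails at once if the pot or the lid is lifted or shoved 20 mm (distance of any of pot, lid from where it was at the start of the episode above 0.02 m).
It fails at once if a bystander is moved 25 mm (distance of any of espresso_cup, salt_jar, milk_jug, tasting_bowl, soap_bottle, cup_stack from where it was at the start of the episode above 0.025 m).
It also fails if it takes over 42 s, if anything falls off the work surface, if the arm or the gripper's body presses on something with over 40 N, if the wrist force passes 120 N, or if a joint passes its speed limit or range.

ROBOT

A 6-joint arm with a two-finger parallel gripper is mounted at the origin on the work surface. World frame = base frame: x ahead of the robot, y to its left, z up, the work surface at z = 0. Lengths are in m, angles in rad, forces in N, time in s.
With the tool pointing down it reaches from about 0.4 to 0.825 m from the base axis. Payload 7 kg.
Tool frame: the origin (TCP) lies at the very end of the fingers, on their centre line; the grasp point (between the pads) lies r.grip_depth behind it (r.grip_depth is the distance from the TCP to the grasp point, in m); z points along the fingers, y is the line along which they close (so a half turn about z gives the same grasp; the last joint's range is limited). The gripper opens to 88 mm and grips with 3 to 60 N. Pads are 19 mm wide; open, the fingers measure 130 mm over their backs; the gripper's body (78 mm by 193 mm) begins 47 mm behind the grasp point.
Start: joints at [-0.92, 0.359, 0.012, 0, -1.224, -0.288], TCP at [0.24, -0.631, 0.227] pointing down, gripper open.
Joint ranges: [-3.07, 3.07], [-1.43, 2.12], [-1.02, 1.25], [-3.03, 1.67], [-3.05, -0], [-3.03, 3.03]. Speed limits (rad/s): [2.39, 2.39, 3.01, 3.14, 3.14, 3.14].

INTERFACE

Orientations are given as a unit quaternion [w, x, y, z].
In Python, from station import r gives the robot as it stands.
- The arm moves only by the tool jog_arm, never from a script. Its argument "rows" is a list of rows, each an object of numbers: "hand": the closure, from -1 (fully open) to 1 (shut), so that 0 is half open; "x", "y", "z": the shift along the tool's x, y, z in mm; "wx", "wy", "wz": the turn, a rotation vector about the tool's x, y, z in rad. In form: [{"hand": .., "x": .., "y": .., "z": .., "wx": .., "wy": .., "wz": ..}, ...]. A call has 1 to 12 rows; each row shifts and turns the commanded pose from where the row before left it, along the tool's axes as they then stand; what a row does not reach is not made up. A row lasts 1/8 s, in which the tool goes at most 62.5 mm and 10.7 degrees, less where a joint would pass 70% of its speed; a pose out of reach is approached as far as the arm can. A call with a gripper value outside its range is refused whole. The fingers move at their own pace and stop on an object; "squeeze" is the grip in N (left out, the last holds). Time passes only in rows, so rows that do not move let the fingers close. It gives the time, the measured TCP pose, the force, the opening and the grip force at its end, in the units of the state.
- r.state(): the state, without advancing time (a new reading comes with each control period).
- r.snapshot(name): name is "scene" or "top" or "wrist"; returns a dict with "pixels" (384x512x3 uint8, red, green, blue), "K" (3x3 intrinsics, pixels), "view" (4x4, takes a point from world to camera coordinates). Camera axes: x right, y up, looking along -z (the intrinsics and any distortion apply to the point x, -y, -z); pixel columns grow to the right and rows downward; lengths in m; the calibration is good to about 2 mm. A picture is of the moment at which its call begins. There is no depth.
- r.close_job(): hands the job in; it is judged then, once.
The state is a dict: "t": time; "joints": joint angles; "qvel": joint speeds; "effort": joint torques, N m; "eef_pos": TCP position; "tool_rot": TCP orientation; "ft_force": force on the tool from outside, world axes, zero at the start; "wrist_torque": the same for the moment, N m; "grip_width": finger opening in m; "finger_force": force on a finger pad.
Only numpy, scipy, OpenCV 4.12 (cv2) and the standard library are available. Lean on these libraries where they do the work, as an engineer would, in place of code of your own. Each camera call takes 0.05 s, during which the arm holds its last target. There are 200 camera calls.

## Working session

There is one attempt and no reset: what is moved stays moved. The work goes in short steps, Python scripts to look and compute and a tool call to move; the robot and the scene stay as the last step left them, time stands still between calls to the robot, and variables do not carry over. Pictures are saved under pics/ and viewed, at most 10 in all, crops included, and the job is handed in when it is done.

Besides the shell and the picture viewer there is one more tool, called as name(argument=value, ...) on one line, values as JSON. jog_arm: Moves the arm, as the interface text tells. Its arguments: {"type":"object","properties":{"rows":{"type":"array","items":{"type":"object","properties":{"hand":{"type":"number"},"x":{"type":"number"},"y":{"type":"number"},"z":{"type":"number"},"wx":{"type":"number"},"wy":{"type":"number"},"wz":{"type":"number"}}}},"squeeze":{"type":"number"}},"required":["rows"]}

```bash
mkdir -p pics; python3 - <<'E'
from station import r
import cv2,pickle
d={}
for n in("scene","top"):
    s=r.snapshot(n);d[n]=s
    cv2.imwrite(f"pics/{n}0.png",cv2.resize(s["pixels"][:,:,::-1],(800,600),interpolation=cv2.INTER_CUBIC))
    print(n,s["K"],s["view"],[k for k in s])
pickle.dump(d,open("d.pkl","wb"))
print(r.state(),r.grip_depth)
E
```

```text
scene [[380.52716682   0.         256.23083117]
 [  0.         380.52716682 195.00724183]
 [  0.           0.           1.        ]] [[ 0.19013367  0.98163529  0.01553501 -0.10169348]
 [-0.81049932  0.14801736  0.56672896  0.40512354]
 [ 0.5540217  -0.12034537  0.82375782 -1.48354374]
 [ 0.          0.          0.          1.        ]] ['pixels', 'K', 'view']
top [[361.16333337   0.         256.39447816]
 [  0.         361.16333337 194.01521617]
 [  0.           0.           1.        ]] [[-7.80137270e-04 -9.99986828e-01  5.07305529e-03 -1.08941375e-02]
 [ 9.89411211e-01 -3.55766818e-05  1.45139429e-01 -5.67602919e-01]
 [-1.45137337e-01  5.13256646e-03  9.89398206e-01 -9.80809279e-01]
 [ 0.00000000e+00  0.00000000e+00  0.00000000e+00  1.00000000e+00]] ['pixels', 'K', 'view']
{'t': 0.1, 'joints': array([-9.19884108e-01,  3.59296234e-01,  1.11798604e-02, -2.94401633e-04,
       -1.22411769e+00, -2.88122739e-01]), 'qvel': array([-0.0009408 , -0.0018941 ,  0.00207921,  0.00076984, -0.00049088,
       -0.00091319]), 'effort': array([-4.51554341e-03, -5.84161878e+01,  2.93746662e+01,  7.01562256e+00,
        1.00647920e-02, -5.99026475e-05]), 'eef_pos': array([ 0.23938081, -0.63066921,  0.22574403]), 'tool_rot': array([-2.01826863e-04, -1.80352264e-01,  9.83601812e-01,  7.03701165e-04]), 'ft_force': array([0.00840259, 0.90973786, 0.19882334]), 'wrist_torque': array([ 0.00030823, -0.0051842 ,  0.01317957]), 'finger_force': 0.0, 'grip_width': 0.08751109669120863} 0.0188
```

View pics/top0.png

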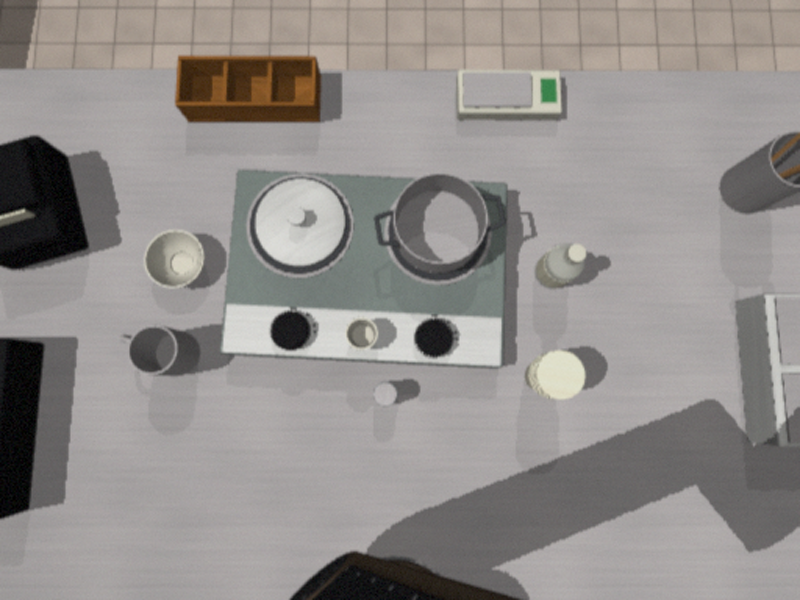

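View pics/scene0.png

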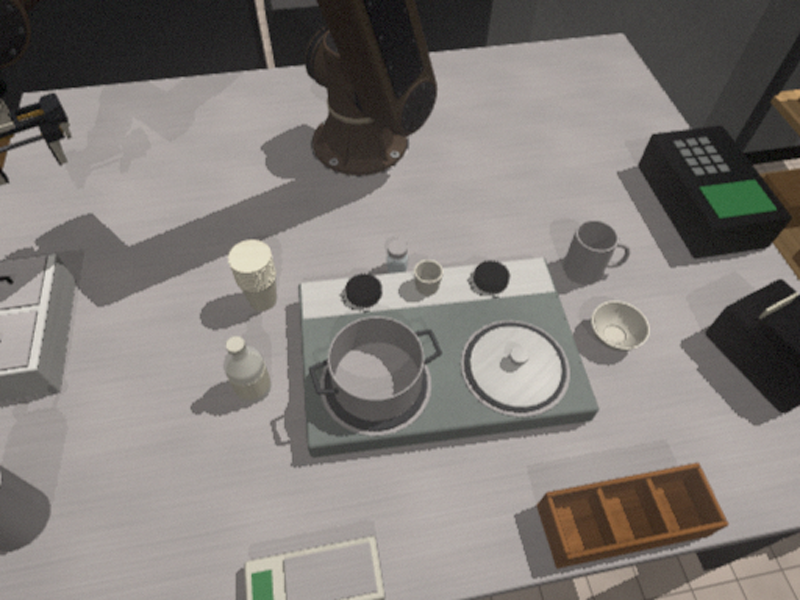

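The pot stands on the right plate and the lid on the left one. In the top view the right dial is at about (435,337) and the left at (291,330). In the scene view they are at (363,291) and (491,277). I'll enlarge the dials next.

```bash
cat > h.py <<'E'
import numpy as np
def onplane(s,u,v,z):
    V=s["view"];R=V[:3,:3];c=-R.T@V[:3,3]
    p=np.linalg.inv(s["K"])@[u,v,1]
    d=R.T@[p[0],-p[1],-p[2]]
    return c+d*(z-c[2])/d[2]
def proj(s,P):
    c=s["view"][:3,:3]@P+s["view"][:3,3]
    q=s["K"]@[c[0],-c[1],-c[2]];return q[:2]/q[2]
E
python3 - <<'E'
import pickle,cv2,numpy as np
from h import *
d=pickle.load(open("d.pkl","rb"))
t=d["top"]["pixels"][:,:,::-1];s=d["scene"]["pixels"][:,:,::-1]
a=cv2.resize(t[190:240,150:330],None,fx=4.4,fy=4.4,interpolation=cv2.INTER_CUBIC)
b=cv2.resize(s[150:205,180:360],None,fx=4.4,fy=4.4,interpolation=cv2.INTER_CUBIC)
cv2.imwrite("pics/c.png",np.vstack([a,b]))
for n,pts in(("top",[(435,337),(291,330)]),("scene",[(363,291),(491,277)])):
    for u,v in pts: print(n,onplane(d[n],u*.64,v*.64,.074).round(4))
E
```

```text
top [ 0.5033 -0.0707  0.074 ]
top [0.5156 0.1797 0.074 ]
scene [ 0.5069 -0.0683  0.074 ]
scene [0.5183 0.1818 0.074 ]
```

View pics/c.png

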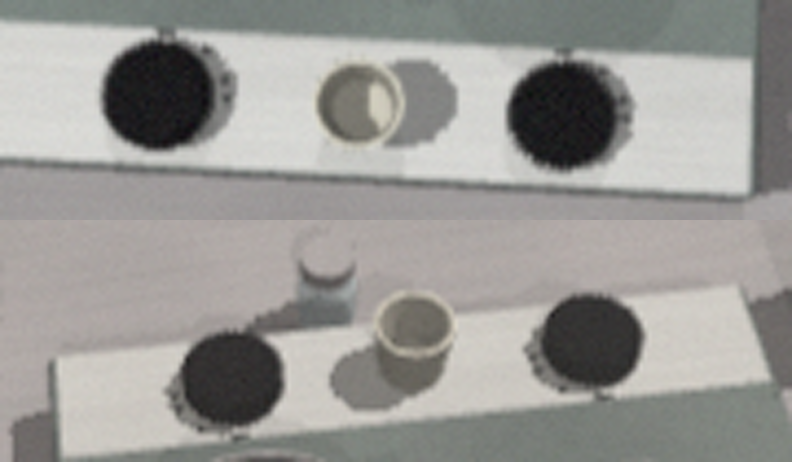

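The crop puts the right dial at about (277.7,216.4) px in the top image and (232.7,186.4) in the scene image. Its pointer faces +x, at off. Next I work out the plan and the clearances.

```bash
python3 - <<'E'
import pickle,numpy as np
from h import *
d=pickle.load(open("d.pkl","rb"));t,s=d["top"],d["scene"]
f=lambda c,u,v,z:onplane(c,u,v,z).round(4)
R=[f(t,277.7,216.4,.082),f(s,232.7,186.4,.082)];L=[f(t,185.7,211.6,.082),f(s,314.5,177.5,.082)]
print(R,L)
for n,u,v,z in(("stack",558,374,.142),("bottlecap",577,253,.16),("potrim",441,225,.153),("cup",362,333,.11),("jar",385,394,.07)): print(n,f(t,u*.64,v*.64,z))
print("stack scene",f(s,251*.64,256*.64,.142),"pot",f(s,377*.64,353*.64,.153))
D=np.mean(R,0);print("D",D)
from station import r
from scipy.spatial.transform import Rotation as Ro
st=r.state();q=st["tool_rot"];M=Ro.from_quat(q[[1,2,3,0]]).as_matrix();print(M.round(3))
M2=M@Ro.from_rotvec([0,0,-.2]).as_matrix()
tgt=D+.018*M2[:,0]; tgt[2]=.084
print(tgt,"shift in tool mm",M.T@(tgt-st["eef_pos"])*1000)
E
```

```text
[array([ 0.5007, -0.0683,  0.082 ]), array([ 0.5134, -0.0679,  0.082 ])] [array([0.5138, 0.1796, 0.082 ]), array([0.5249, 0.1795, 0.082 ])]
stack [ 0.438 -0.263  0.142]
bottlecap [ 0.6325 -0.2968  0.16  ]
potrim [ 0.6812 -0.0771  0.153 ]
cup [0.507 0.054 0.11 ]
jar [0.4055 0.016  0.07  ]
stack scene [ 0.4409 -0.2631  0.142 ] pot [ 0.6907 -0.0713  0.153 ]
D [ 0.50705 -0.0681   0.082  ]
[[-0.935 -0.355 -0.001]
 [-0.355  0.935  0.001]
 [ 0.     0.001 -1.   ]]
[ 0.49182518 -0.07770233  0.084     ] shift in tool mm [-432.22923154  427.222585    142.3047983 ]
```

jog_arm(rows=[{"hand": 1, "x": -19, "y": 18}, {"hand": 1, "x": -40, "y": 37}, {"hand": 1, "x": -40, "y": 37}, {"hand": 1, "x": -40, "y": 37}, {"hand": 1, "x": -40, "y": 37}, {"hand": 1, "x": -40, "y": 37}, {"hand": 1, "x": -40, "y": 37}, {"hand": 1, "x": -40, "y": 37}, {"hand": 1, "x": -40, "y": 37}, {"hand": 1, "x": -40, "y": 37}, {"hand": 1, "x": -40, "y": 37}, {"hand": 1, "x": -40, "y": 37}], squeeze=10)

```text
schema error: expected keys hand, x, y, z, wx, wy, wz
```

jog_arm(rows=[{"hand": 1, "x": -28, "y": 21, "z": 20}, {"hand": 1, "z": 40}, {"hand": 1, "z": 40}, {"hand": 1, "z": 15}, {"hand": 1}])

```text
schema error: expected keys hand, x, y, z, wx, wy, wz
```

```bash
python3 - <<'E'
from station import r
import cv2,numpy as np
from scipy.spatial.transform import Rotation as Ro
st=r.state();q=st["tool_rot"];M=Ro.from_quat(q[[1,2,3,0]]).as_matrix()
print(st["t"],st["eef_pos"],st["ft_force"],st["grip_width"],M.round(3))
g=[.5218,-.0631,.084]
print(M.T@(g-st["eef_pos"])*1000)
a=r.snapshot("top")["pixels"][160:250,200:320,::-1];b=r.snapshot("scene")["pixels"][120:210,180:300,::-1]
cv2.imwrite("pics/n1.png",np.hstack([cv2.resize(i,(400,300),interpolation=cv2.INTER_CUBIC) for i in(a,b)]))
w=r.snapshot("wrist")["pixels"][:,:,::-1];cv2.imwrite("pics/w1.png",w)
E
```

```text
0.1 [ 0.23938081 -0.63066921  0.22574403] [0.00840259 0.90973786 0.19882334] 0.08751109669120863 [[-0.935 -0.355 -0.001]
 [-0.355  0.935  0.001]
 [ 0.     0.001 -1.   ]]
[-465.43483398  430.24021189  142.30444011]
```

View pics/n1.png

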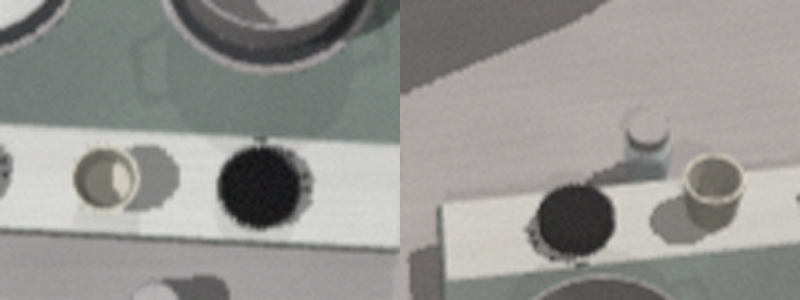

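View pics/w1.png

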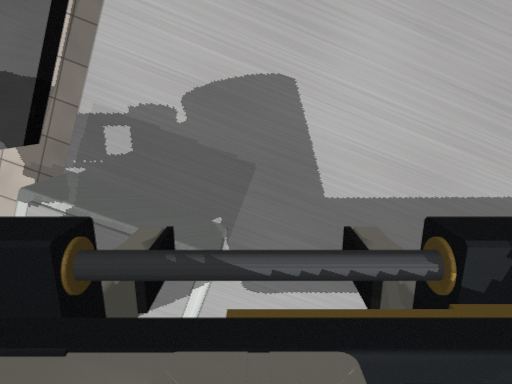

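The move was refused because every row needs all its keys, so the arm has not moved and the views are unchanged. I'll resend the move with full rows.

jog_arm(rows=[{"hand": 1, "x": -19, "y": 18, "z": 0, "wx": 0, "wy": 0, "wz": 0}, {"hand": 1, "x": -40, "y": 37, "z": 0, "wx": 0, "wy": 0, "wz": 0}, {"hand": 1, "x": -40, "y": 37, "z": 0, "wx": 0, "wy": 0, "wz": 0}, {"hand": 1, "x": -40, "y": 37, "z": 0, "wx": 0, "wy": 0, "wz": 0}, {"hand": 1, "x": -40, "y": 37, "z": 0, "wx": 0, "wy": 0, "wz": 0}, {"hand": 1, "x": -40, "y": 37, "z": 0, "wx": 0, "wy": 0, "wz": 0}, {"hand": 1, "x": -40, "y": 37, "z": 0, "wx": 0, "wy": 0, "wz": 0}, {"hand": 1, "x": -40, "y": 37, "z": 0, "wx": 0, "wy": 0, "wz": 0}, {"hand": 1, "x": -40, "y": 37, "z": 0, "wx": 0, "wy": 0, "wz": 0}, {"hand": 1, "x": -40, "y": 37, "z": 0, "wx": 0, "wy": 0, "wz": 0}, {"hand": 1, "x": -40, "y": 37, "z": 0, "wx": 0, "wy": 0, "wz": 0}, {"hand": 1, "x": -40, "y": 37, "z": 0, "wx": 0, "wy": 0, "wz": 0}], squeeze=10)

```text
t: 1.75
eef_pos: [0.5183, -0.069, 0.2269]
tool_rot: [0.0, -0.181, 0.984, 0.0]
ft_force: [0.4, -0.6, 0.2]
grip_width: 0.0005
finger_force: 0.0
```

jog_arm(rows=[{"hand": 1, "x": -7, "y": 5, "z": 20, "wx": 0, "wy": 0, "wz": 0}, {"hand": 1, "x": 0, "y": 0, "z": 40, "wx": 0, "wy": 0, "wz": 0}, {"hand": 1, "x": 0, "y": 0, "z": 40, "wx": 0, "wy": 0, "wz": 0}, {"hand": 1, "x": 0, "y": 0, "z": 15, "wx": 0, "wy": 0, "wz": 0}, {"hand": 1, "x": 0, "y": 0, "z": 0, "wx": 0, "wy": 0, "wz": 0}, {"hand": 1, "x": 0, "y": 0, "z": 0, "wx": 0, "wy": 0, "wz": 0}])

```text
t: 2.5
eef_pos: [0.5237, -0.0636, 0.1131]
tool_rot: [0.001, -0.181, 0.984, -0.0]
ft_force: [0.4, 0.1, -0.1]
grip_width: 0.0006
finger_force: 0.0
```

```bash
cat > look.py <<'E'
from station import r
import cv2,numpy as np,sys
from scipy.spatial.transform import Rotation as Ro
st=r.state();q=st["tool_rot"];M=Ro.from_quat(q[[1,2,3,0]]).as_matrix()
print(st["t"],st["eef_pos"],st["ft_force"],st["grip_width"],M.round(3),st["joints"])
g=[.5218,-.0631,.084]
print(M.T@(g-st["eef_pos"])*1000)
a=r.snapshot("top")["pixels"][160:250,200:320,::-1];b=r.snapshot("scene")["pixels"][120:210,180:300,::-1]
cv2.imwrite(f"pics/{sys.argv[1]}.png",np.hstack([cv2.resize(i,(400,300),interpolation=cv2.INTER_CUBIC) for i in(a,b)]))
E
python3 look.py n2
```

```text
2.5 [ 0.52371155 -0.06359621  0.11305521] [ 0.38573467  0.12015733 -0.13792978] 0.0006308526540624802 [[-0.935 -0.355  0.002]
 [-0.355  0.935  0.   ]
 [-0.002 -0.001 -1.   ]] [ 2.51559276e-01  2.22125423e-01 -4.66487898e-01  5.28405761e-04
 -8.79959618e-01 -1.45966925e+00]
[ 1.67364075  1.16161167 29.05090596]
```

View pics/n2.png

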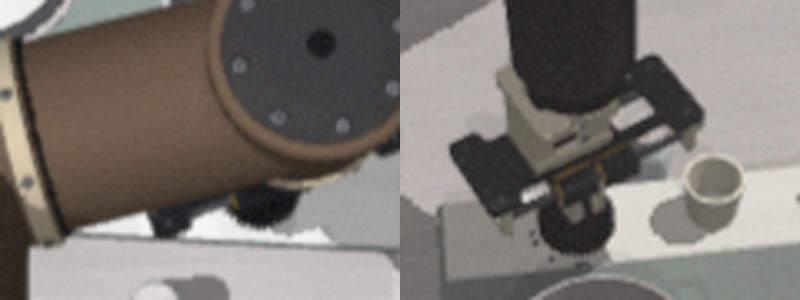

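The shut fingers are above the right dial, at about (590,205) in the scene crop, and clear of the cup. Now I press down.

jog_arm(rows=[{"hand": 1, "x": 1, "y": 1, "z": 15, "wx": 0, "wy": 0, "wz": 0}, {"hand": 1, "x": 0, "y": 0, "z": 10, "wx": 0, "wy": 0, "wz": 0}, {"hand": 1, "x": 0, "y": 0, "z": 2, "wx": 0, "wy": 0, "wz": 0}, {"hand": 1, "x": 0, "y": 0, "z": 0, "wx": 0, "wy": 0, "wz": 0}])

```text
t: 3.1
eef_pos: [0.5207, -0.0633, 0.0843]
tool_rot: [-0.001, -0.18, 0.984, -0.0]
ft_force: [-2.4, 0.8, 2.6]
grip_width: 0.0004
finger_force: 1.5
```

jog_arm(rows=[{"hand": 1, "x": 0, "y": 0, "z": 2, "wx": 0, "wy": 0, "wz": 0}, {"hand": 1, "x": 0, "y": 0, "z": 0, "wx": 0, "wy": 0, "wz": 0}])

```text
t: 3.35
eef_pos: [0.521, -0.0634, 0.084]
tool_rot: [-0.0, -0.181, 0.984, -0.0]
ft_force: [-8.8, 1.9, 20.0]
grip_width: 0.0006
finger_force: 9.8
```

jog_arm(rows=[{"hand": 1, "x": 0.05, "y": -1.26, "z": 0, "wx": 0, "wy": 0, "wz": 0.07}, {"hand": 1, "x": 0.05, "y": -1.26, "z": 0, "wx": 0, "wy": 0, "wz": 0.07}, {"hand": 1, "x": 0.05, "y": -1.26, "z": 0, "wx": 0, "wy": 0, "wz": 0.07}, {"hand": 1, "x": 0.05, "y": -1.26, "z": 0, "wx": 0, "wy": 0, "wz": 0.07}, {"hand": 1, "x": 0.05, "y": -1.26, "z": 0, "wx": 0, "wy": 0, "wz": 0.07}])

```text
t: 3.98
eef_pos: [0.5213, -0.0696, 0.0839]
tool_rot: [-0.001, -0.005, 1.0, -0.0]
ft_force: [-10.7, 2.5, 21.8]
grip_width: 0.0002
finger_force: 11.1
```

jog_arm(rows=[{"hand": 1, "x": 0.05, "y": -1.26, "z": 0, "wx": 0, "wy": 0, "wz": 0.07}, {"hand": 1, "x": 0.05, "y": -1.26, "z": 0, "wx": 0, "wy": 0, "wz": 0.07}, {"hand": 1, "x": 0.05, "y": -1.26, "z": 0, "wx": 0, "wy": 0, "wz": 0.07}, {"hand": 1, "x": 0.05, "y": -1.26, "z": 0, "wx": 0, "wy": 0, "wz": 0.07}, {"hand": 1, "x": 0.05, "y": -1.26, "z": 0, "wx": 0, "wy": 0, "wz": 0.07}, {"hand": 1, "x": 0, "y": 0, "z": 0, "wx": 0, "wy": 0, "wz": 0}])

```text
t: 4.72
eef_pos: [0.5196, -0.0755, 0.0839]
tool_rot: [-0.001, 0.168, 0.986, -0.0]
ft_force: [-13.1, 5.4, 24.8]
grip_width: 0.0002
finger_force: 12.2
```

```bash
python3 look.py n3
```

```text
4.725 [ 0.51956162 -0.07553474  0.08387241] [-13.09299522   5.40312872  24.80641255] 0.00022500181129807756 [[-0.943  0.332 -0.003]
 [ 0.332  0.943 -0.   ]
 [ 0.002 -0.001 -1.   ]] [ 2.29348810e-01  2.57321130e-01 -5.00400532e-01 -4.51192616e-04
 -8.15769043e-01 -2.13788261e+00]
[ 2.0125568  12.47317988 -0.13726424]
```

View pics/n3.png

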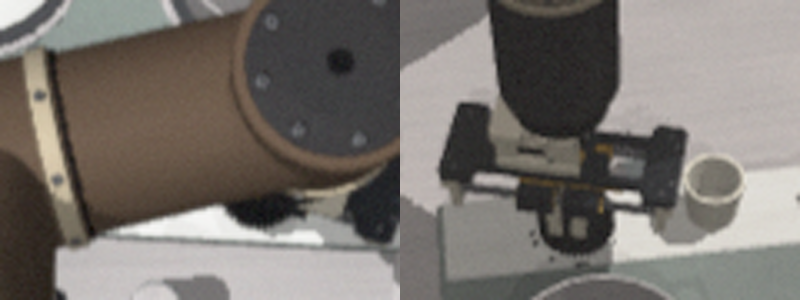

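The fingers followed the arc under 25 N of press and ended near (575,215) in the scene crop. Now I lift off and check the pointer.

jog_arm(rows=[{"hand": 1, "x": 0, "y": 0, "z": -10, "wx": 0, "wy": 0, "wz": 0}, {"hand": 1, "x": 0, "y": 0, "z": -30, "wx": 0, "wy": 0, "wz": 0}, {"hand": 1, "x": 0, "y": 0, "z": -40, "wx": 0, "wy": 0, "wz": 0}, {"hand": 1, "x": 0, "y": 0, "z": -40, "wx": 0, "wy": 0, "wz": 0}, {"hand": 1, "x": 0, "y": -30, "z": -20, "wx": 0, "wy": 0, "wz": 0}, {"hand": 1, "x": 0, "y": -40, "z": 0, "wx": 0, "wy": 0, "wz": 0}, {"hand": 1, "x": 0, "y": -40, "z": 0, "wx": 0, "wy": 0, "wz": 0}, {"hand": 1, "x": 0, "y": -40, "z": 0, "wx": 0, "wy": 0, "wz": 0}, {"hand": 1, "x": 0, "y": -40, "z": 0, "wx": 0, "wy": 0, "wz": 0}, {"hand": 1, "x": 0, "y": -40, "z": 0, "wx": 0, "wy": 0, "wz": 0}, {"hand": 1, "x": 0, "y": -30, "z": 0, "wx": 0, "wy": 0, "wz": 0}, {"hand": 1, "x": 0, "y": 0, "z": 0, "wx": 0, "wy": 0, "wz": 0}])

```text
t: 6.32
eef_pos: [0.4347, -0.3224, 0.2222]
tool_rot: [-0.0, 0.169, 0.986, -0.0]
ft_force: [-1.2, -0.0, 0.2]
grip_width: 0.0008
finger_force: 0.0
```

```bash
python3 - <<'E'
from station import r
import cv2,numpy as np,pickle
d=pickle.load(open("d.pkl","rb"))
up=lambda i:cv2.resize(np.clip(i.astype(float)*1.8,0,255).astype(np.uint8)[:,:,::-1],(400,300),interpolation=cv2.INTER_CUBIC)
t=r.snapshot("top")["pixels"];s=r.snapshot("scene")["pixels"]
ct=lambda p:up(p[201:231,258:298]);cs=lambda p:up(p[171:201,212:252])
cv2.imwrite("pics/n4.png",np.vstack([np.hstack([ct(d["top"]["pixels"]),cs(d["scene"]["pixels"])]),np.hstack([ct(t),cs(s)])]))
cv2.imwrite("pics/s4.png",s[:,:,::-1])
E
```

```text
(no output)
```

View pics/n4.png

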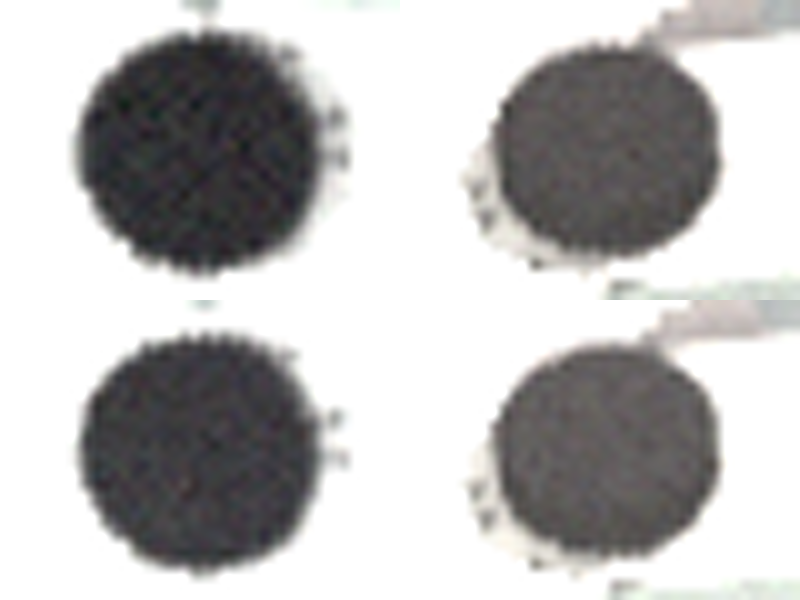

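The dots of the scale show at (335,115) and (340,155), but the pointer is not resolvable in these crops. I'll use the wrist camera from closer up.

```bash
python3 - <<'E'
from station import r
import numpy as np
from scipy.spatial.transform import Rotation as Ro
w=r.snapshot("wrist");st=r.state()
q=st["tool_rot"];M=Ro.from_quat(q[[1,2,3,0]]).as_matrix();V=w["view"]
c=-V[:3,:3].T@V[:3,3]
print("cam in tool",M.T@(c-st["eef_pos"]),"look",M.T@-V[2,:3],"up",M.T@V[1,:3],w["K"][0,0])
# place TCP at height .19 so the dial sits at image (256,110) : pixel ray in tool frame
p=np.linalg.inv(w["K"])@[256,110,1];ray=M.T@V[:3,:3].T@[p[0],-p[1],-p[2]]
for z in(.14,.19):
    T=np.array([0,0,z]);cw=T+M@(M.T@(c-st["eef_pos"]));rw=M@ray
    hit=cw+rw*(.084-cw[2])/rw[2]
    tcp=np.array([.505,-.0695,0])-hit;tcp[2]=z
    print(z,"tcp",tcp,"move tool mm",M.T@(tcp-st["eef_pos"])*1000)
E
```

```text
cam in tool [ 0.06694244  0.00034059 -0.15791755] look [-2.52913384e-01 -5.79423742e-05  9.67488923e-01] up [0.96748798 0.00138037 0.25291322] 324.8664926890685
0.14 tcp [ 0.56835444 -0.09067129  0.14      ] move tool mm [-49.27420766 260.89816711  82.42894107]
0.19 tcp [ 0.56842728 -0.09036985  0.19      ] move tool mm [-49.23723464 261.21108499  32.42897219]
```

jog_arm(rows=[{"hand": 1, "x": -7, "y": 37, "z": 0, "wx": 0, "wy": 0, "wz": 0}, {"hand": 1, "x": -7, "y": 37, "z": 0, "wx": 0, "wy": 0, "wz": 0}, {"hand": 1, "x": -7, "y": 37, "z": 0, "wx": 0, "wy": 0, "wz": 0}, {"hand": 1, "x": -7, "y": 37, "z": 0, "wx": 0, "wy": 0, "wz": 0}, {"hand": 1, "x": -7, "y": 37, "z": 0, "wx": 0, "wy": 0, "wz": 0}, {"hand": 1, "x": -7, "y": 37, "z": 0, "wx": 0, "wy": 0, "wz": 0}, {"hand": 1, "x": -7, "y": 39, "z": 0, "wx": 0, "wy": 0, "wz": 0}, {"hand": 1, "x": 0, "y": 0, "z": 30, "wx": 0, "wy": 0, "wz": 0}, {"hand": 1, "x": 0, "y": 0, "z": 20, "wx": 0, "wy": 0, "wz": 0}, {"hand": 1, "x": 0, "y": 0, "z": 0, "wx": 0, "wy": 0, "wz": 0}, {"hand": 1, "x": 0, "y": 0, "z": 0, "wx": 0, "wy": 0, "wz": 0}])

```text
t: 7.85
eef_pos: [0.5686, -0.0903, 0.1735]
tool_rot: [0.001, 0.167, 0.986, -0.0]
ft_force: [-0.2, -0.0, 0.3]
grip_width: 0.0007
finger_force: 0.0
```

```bash
python3 - <<'E'
from station import r
import cv2,numpy as np
from h import proj
w=r.snapshot("wrist");cv2.imwrite("pics/w5.png",cv2.resize(w["pixels"][:250,100:412,::-1],(749,600),interpolation=cv2.INTER_CUBIC))
for th in(0,.7,1.4): # pointer end, yaw of hob -2.8deg
    a=-.05-th;print(th,(proj(w,np.array([.505+.03*np.cos(a),-.0695+.03*np.sin(a),.084]))-[100,0])*2.4)
print((proj(w,np.array([.505,-.0695,.084]))-[100,0])*2.4)
E
```

```text
0 [399.60440278 357.10052276]
0.7 [334.65393351 352.97452151]
1.4 [286.23478154 307.09581225]
[372.58151382 263.09960814]
```

View pics/w5.png

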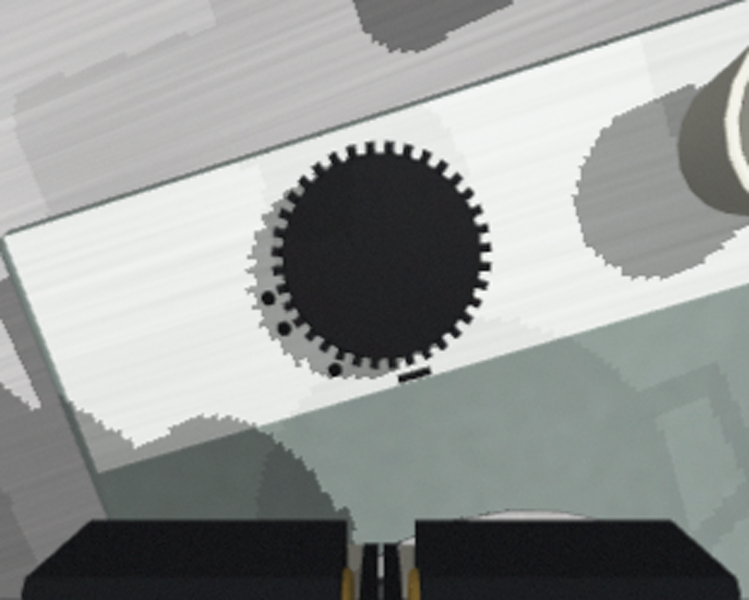

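The dial centre is at (382,256). The bar mark is at (415,375), one dot at (335,370), and two dots at (283,328) and (268,298). The pointer may be the white gap in the knurling near (332,350), pointing at the single dot, so I'll enlarge to confirm.

```bash
python3 - <<'E'
from station import r
import cv2,numpy as np
w=np.mean([r.snapshot("wrist")["pixels"] for _ in range(3)],0)
c=w[55:165,205:310,::-1]
c=255*np.clip(c/255,0,1)**.5
cv2.imwrite("pics/w6.png",cv2.resize(c.astype(np.uint8),(572,600),interpolation=cv2.INTER_NEAREST))
E
```

```text
(no output)
```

View pics/w6.png

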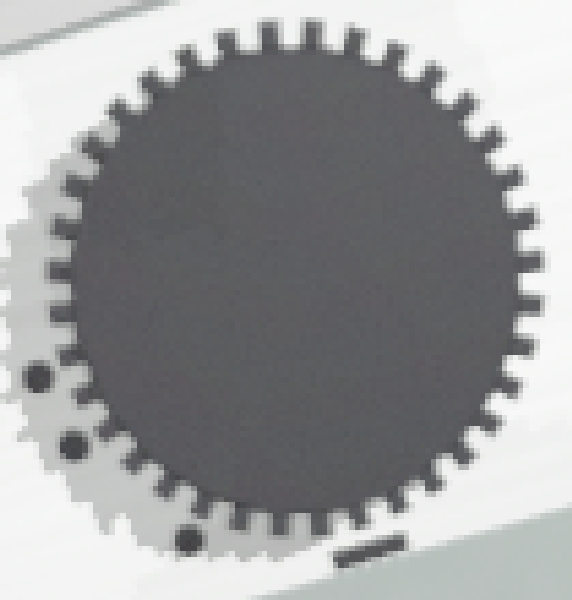

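The knurling is uniform and no pointer shows on the flat top. I have used my ten pictures, so I'll check numerically: a polar brightness profile of both dials, plus the before/after difference in the scene view.

```bash
python3 - <<'E'
from station import r
import numpy as np,pickle
from h import *
np.set_printoptions(linewidth=200)
w=r.snapshot("wrist");img=w["pixels"].astype(float).mean(2)
c=onplane(w,100+382/2.4,256/2.4,.084);print("centre",c)
a0=-.05
for rad in (6,12,18,22,26,29):
    row=[]
    for k in range(36):
        a=a0-np.radians(10*k);u,v=proj(w,c+.001*rad*np.array([np.cos(a),np.sin(a),0]))
        row.append(int(img[int(round(v)),int(round(u))]))
    print(rad,row)
d=pickle.load(open("d.pkl","rb"));s=np.mean([r.snapshot("scene")["pixels"].astype(float).mean(2) for _ in range(4)],0)
b=d["scene"]["pixels"].astype(float).mean(2)
sl=np.s_[186:204,218:248]
print(b[sl].astype(int));print(s[sl].astype(int))
P=lambda a,z:proj(d["scene"],c*[1,1,0]+[.034*np.cos(a),.034*np.sin(a),z])
print("side proj off/first",[P(a,z).round(1) for a in(-.05,-.75) for z in(.064,.082)])
E
```

```text
centre [ 0.50388445 -0.06639958  0.084     ]
6 [33, 34, 32, 35, 35, 37, 32, 32, 34, 36, 34, 33, 34, 35, 35, 35, 33, 37, 34, 36, 35, 35, 34, 35, 36, 34, 37, 37, 33, 36, 37, 35, 35, 34, 33, 35]
12 [34, 34, 36, 36, 34, 35, 34, 32, 32, 29, 34, 36, 35, 36, 33, 36, 36, 37, 35, 37, 38, 38, 37, 35, 37, 36, 36, 36, 35, 34, 35, 35, 36, 32, 34, 35]
18 [34, 34, 33, 35, 34, 33, 34, 33, 34, 34, 35, 35, 35, 33, 34, 33, 34, 37, 36, 36, 37, 38, 36, 36, 35, 35, 37, 37, 36, 36, 37, 38, 35, 35, 33, 34]
22 [34, 32, 35, 34, 33, 33, 32, 34, 33, 33, 33, 35, 32, 32, 31, 33, 33, 37, 36, 37, 37, 36, 37, 37, 38, 38, 38, 36, 34, 38, 37, 35, 35, 33, 34, 34]
26 [31, 31, 33, 34, 34, 34, 32, 33, 33, 34, 35, 34, 34, 33, 35, 34, 34, 36, 39, 37, 38, 40, 39, 35, 38, 38, 38, 39, 35, 34, 36, 32, 34, 32, 34, 33]
29 [32, 33, 33, 32, 33, 30, 33, 33, 32, 32, 33, 33, 31, 33, 34, 34, 33, 34, 36, 36, 37, 33, 39, 37, 36, 38, 36, 35, 35, 36, 35, 35, 35, 35, 33, 31]
[[184 126 117  78  44  50  50  47  46  51  47  49  50  49  50  52  48  39  49  49  46  47  44  45  49  60 134 198 202 200]
 [159 126 119  89  43  43  49  45  48  47  51
[... 3674 characters left out ...]
2 201 204 203 195 163 165 186 146 101 103 114 136 172 168 156 157 147 148 145 136 135 130 130]
 [214 213 205 191 192 185 185 183 179 175 172 167 156 154 134 110 125 134 134 127 127 128 128 128 129 129 130 129 128 130]
 [178 177 166 154 156 148 148 145 137 134 127 125 127 127 126 126 127 127 127 127 128 129 128 129 128 130 130 129 130 128]
 [124 126 126 125 127 129 127 127 128 126 127 126 126 127 126 125 125 124 123 124 133 155 159 159 155 151 150 149 141 138]
 [125 124 126 126 127 127 128 128 127 127 126 126 122 122 120 119 115 112 109 108 117 141 147 147 144 138 137 142 138 144]]
side proj off/first [array([234.1, 196.6]), array([233.9, 193.1]), array([226.5, 195.2]), array([226.2, 191.7])]
```

```bash
python3 - <<'E'
from station import r
import numpy as np,pickle
np.set_printoptions(linewidth=200)
d=pickle.load(open("d.pkl","rb"))
b=d["top"]["pixels"].astype(int)
s=np.mean([r.snapshot("top")["pixels"].astype(float) for _ in range(4)],0).astype(int)
for n,i,sl in(("R before",b,np.s_[199:210,270:292]),("R after",s,np.s_[199:210,270:292]),("L before",b,np.s_[194:205,178:200])):
    print(n);print(i[sl].mean(2).astype(int))
E
ls pics
```

```text
R before
[[121 121 122 118 118 115 118 117 116 116 115 118 115 116 117 114 116 116 118 117 118 116]
 [140 140 138 133 130 128 125 122 115 115 118 122 121 122 120 120 121 118 117 120 121 122]
 [175 176 175 170 168 158 117 107  97 105 139 160 161 151 148 147 150 148 142 141 139 139]
 [194 193 196 190 192 183 145 136 115 125 168 183 188 181 178 183 185 182 175 176 173 174]
 [195 193 189 173 172 156 148 156 118 123 146 156 156 162 166 189 189 194 193 192 193 198]
 [190 173 157 133 114  90  75 102  60  70  69  90  90 109 123 156 162 173 188 194 195 204]
 [156 131  95  78  50  42  30  36  28  30  31  52  51  76  86 115 109 125 162 195 198 203]
 [100  73  46  34  28  27  28  27  21  22  28  33  36  51  58  88  77  91 127 174 200 205]
 [ 55  34  28  28  26  24  26  27  26  22  23  23  30  28  41  61  87 103 128 140 170 179]
 [ 33  27  29  31  23  29  30  26  25  28  23  28  25  32  30  45  79  89 116 128 136 152]
 [ 28  26  29  27  26  25  23  30  28  26  27  27  30  29  25  32  47  67 102 126 132 140]]
R after
[[165 165 164 161 162 159 162 160 159 158 158 158 158 157 158 158 159 158 159 156
[... 1313 characters left out ...]
88 184 164 158 112 132 131 120 166 171 177 198 202 200 202 204 203 202]
 [205 201 184 166 129 123  83  88  74 112 111  97 107 121 136 171 179 193 181 199 203 205]
 [185 165 125 104  57  53  36  37  29  47  43  35  51  78  98 119 139 162 127 153 178 204]
 [128  92  60  52  28  31  30  29  27  23  28  23  28  35  51  84 113 118  81  92 137 181]
 [ 60  38  31  23  28  26  27  20  28  27  27  28  23  29  25  44  78 103 103 109 127 148]
 [ 32  23  25  25  29  18  24  21  31  32  27  23  25  28  24  22  37  69 105 123 125 139]
 [ 28  24  33  28  23  28  32  27  27  31  25  25  26  24  27  22  23  39  78 121 130 130]]
c.png
n1.png
n2.png
n3.png
n4.png
s4.png
scene0.png
top0.png
w1.png
w5.png
w6.png
```

```bash
python3 - <<'E'
from station import r
import numpy as np,cv2
from h import *
np.set_printoptions(linewidth=220)
w=r.snapshot("wrist");P=np.mean([r.snapshot("wrist")["pixels"].astype(np.float32) for _ in range(6)],0)
img=P.mean(2); sat=P.max(2)-P.min(2)
c0=onplane(w,100+382/2.4,256/2.4,.084)
u0,v0=proj(w,c0)
m=(img<70).astype(np.uint8);m=cv2.morphologyEx(m,cv2.MORPH_OPEN,np.ones((9,9)))
n,l,s,ce=cv2.connectedComponentsWithStats(m);k=l[int(v0),int(u0)];uc,vc=ce[k];print((u0,v0),ce[k],s[k])
c=onplane(w,uc,vc,.084);print(c)
A=np.radians(np.arange(0,360,2.))
for rad in(24,27,30,31.5,33,34.5):
    q=np.array([proj(w,c+.001*rad*np.array([np.cos(-.05-a),np.sin(-.05-a),0])) for a in A],np.float32)
    g=cv2.remap(img,q[:,:1],q[:,1:],cv2.INTER_LINEAR).ravel()
    print(rad);print(g.astype(int))
E
```

```text
(np.float64(259.1666666666664), np.float64(106.66666666666609)) [259.06175898 107.02565918] [ 219   65   82   85 5651]
[ 0.50349268 -0.06665235  0.084     ]
24
[33 33 33 33 33 33 33 33 33 33 32 32 33 32 33 32 32 33 33 33 33 33 33 33 33 32 32 32 33 33 33 33 33 33 33 32 33 33 33 33 33 33 33 33 34 34 34 33 34 33 33 34 34 34 34 33 34 32 32 33 33 32 32 32 32 33 33 33 33 33 32 35 33
 34 34 33 33 33 33 33 33 34 34 35 35 34 36 36 36 37 36 37 37 37 38 37 37 37 38 37 37 38 37 38 38 37 37 38 37 37 37 37 37 38 37 38 37 38 38 37 37 37 38 37 37 37 37 37 37 37 37 36 36 36 37 36 37 36 35 36 36 35 35 35 35 35
 35 35 35 35 34 35 34 34 34 34 34 34 34 34 34 34 33 33 33 33 33 33 33 34 33 33 32 33 33 33 33 33 33 33]
27
[33 33 32 32 32 33 33 32 32 32 32 32 32 32 32 32 32 33 32 33 33 33 33 33 32 33 32 33 33 32 33 32 32 32 32 32 32 33 33 33 33 33 32 33 33 34 34 33 33 33 33 33 33 34 33 34 34 34 33 32 32 32 32 32 32 32 32 32 33 33 34 34 33
 34 34 33 33 34 34 34 34 34 35 34 34 34 35 35 36 38 37 37 37 37 37 38 38 38 37 38 38 38 38 38 38 38 38 37 38 38 38 38 37 38 38 38 38 38 38 37 38 38 38 38 37 38 38 38 37 37 3
[... 2366 characters left out ...]
  92 134 136  98  78 104 136 130  83  93 112 135 142 122  96 122 154 147 113 110 138 154 142 122 123 140 154 140 131 131 144 150 150 137 138 147 152 125 130 148 157 157 154 142 143 151 157 155
 155 158 155 153 148 143 143 146 144 142 143 141 142 161 223 156 197 231 231 231 231 231 231 230 230 229 230 231 231 232 233 233 232 232 232 232 232 232 232 232 232 233 232 232 232 231 231 230 231 231 231 231 232 232
 231 232 233 234 234 233 233 233 234 231 232 235 234 232 231 237 237 238 239 238 240 239 235 231 239 238 239 227 237 239 238 238 237 236 224 238 239 232 215 217 236 237 202 210 218 239 232 181 176 208 237 228 172 165
 218 225 203 154 149 220 229 197 108 158 215 226 194 138 152 206 226 189]
```

```bash
python3 -c "
from station import r
print(r.state()['ft_force']);print(r.close_job())"
```

```text
[-0.63093083 -0.62517415 -0.815317  ]
the job is handed in; nothing more can be done
None
```

I turned the right dial (the pot's side) about 0.70 rad clockwise by friction with the shut fingers and handed the job in. The first setting isn't confirmed by sight, because no camera showed the pointer; it rests on the measured fingertip sweep under 20–25 N of press, and the fingers touched only that dial.

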